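Rack two leaning tins and close the end stop

ROBOT

A 6-joint arm with a two-finger parallel gripper is mounted at the origin on the work surface. World frame = base frame: x ahead of the robot, y to its left, z up, the work surface at z = 0. Lengths are in m, angles in rad, forces in N, time in s.
With the tool pointing down it reaches from about 0.325 to 0.9 m from the base axis. Payload 6.1 kg.
Tool frame: the origin (TCP) lies on the centre line of the jaws, within the pads' length; the fingertips stand 14 mm ahead of it and the grasp point (between the pads) lies 5 mm behind it; z points along the fingers, y is the line along which they close (so a half turn about z gives the same grasp; the last joint's range is limited). The gripper opens to 85 mm and grips with 20 to 120 N. Pads are 22 mm wide; open, the fingers measure 114 mm over their backs; the gripper's body (76 mm by 85 mm) begins 54 mm behind the grasp point. The pads swing forward as they close: fully open they stand 13 mm farther back than shut.
Start: joints at [-1.297, 0.22, 1.526, -0, 1.395, -0.126], TCP at [0.243, -0.576, 0.245] pointing down, gripper open.
Joint ranges: [-2.98, 2.98], [-0.91, 2.08], [0.09, 2.57], [-1.24, 4.39], [0.2, 2.65], [-2.68, 2.68]. Speed limits (rad/s): [2.57, 2.57, 3.01, 3.14, 3.14, 3.14].

INTERFACE

Orientations are given as a 3x3 rotation matrix whose columns are the frame's x, y, z axes.
In Python, from bench import state, get_image, camera_params, close_job, silhouettes, pinpoint gives the robot as it stands. The module is installed in compiled form; this text tells all that it offers.
- The arm moves only by the tool apply_moves, never from a script. Its arguments are lists of equal length, an entry for each row: "dp": the shift along the tool's x, y, z in units of 50 mm (1.0 is 50 mm), a list of three; "angular": the turn, a rotation vector about the tool's x, y, z in units of 5 degrees (1.0 is 5 degrees), a list of three. In form: {"dp": [[dx, dy, dz], ...], "angular": [[ax, ay, az], ...]}. A call has 1 to 20 rows; each row is the pose to reach, as a shift and turn from the pose commanded when the call began, along the tool's axes at that moment; what a row does not reach only later rows make up. A row lasts 1/10 s, in which the tool goes at most 50 mm and 8.59 degrees, less where a joint would pass 70% of its speed; a pose out of reach is approached as far as the arm can. A call with a gripper value outside its range is refused whole. "grip" is the opening, from 0 (shut) to 1 (fully open), set as the call begins (left out, the last holds). The fingers move at their own pace and stop on an object; "grip_force" is the grip in N (left out, the last holds). Time passes only in rows, so rows that repeat a pose let the fingers close. It gives the time, the measured TCP pose, the force, the opening and the grip force at its end, in the units of the state.
- state(): the state, without advancing time (a new reading comes with each control period).
- get_image(name): name is "side" or "top"; returns (picture, depth): 400x640x3 uint8, red, green, blue; 400x640 float32, m along the optical axis (not along the pixel's ray), 0 where there is no reading.
- camera_params(name): a dict with "fx", "fy", "cx", "cy" (pixels), "rvec" (rotation vector, rad) and "tvec" (3), from world to camera coordinates, as OpenCV has them. Camera axes: x right, y down, z forward; pixel columns grow to the right and rows downward; lengths in m; the calibration is good to about 2 mm. A picture is of the moment at which its call begins. camera_params takes no time and is no camera call.
- close_job(): hands the job in; it is judged then, once.
Trained networks look in the newest picture that a camera, given by its name, has taken for a name from the list of things; names that differ only in an ending like _2 or _b are one class to them, and where a whole thing is asked for, a point or a joint stands for the part that bears it (a point fixed in the world has none). Each returns a list of dicts, best first, with "score" (0 to 1); they miss things now and then, are a little off and sometimes report something else, mostly with a low value. They report only what shows in the picture. A call takes as long as a camera call.
- silhouettes(camera, thing): "mask" (400x640 bool, what is visible of it).
- pinpoint(camera, thing): "centre" ([x, y, z] in m, in the coordinates of the camera as it stood for that picture, good to about 4 mm: a listed point, or the origin of a listed thing).
The state is a dict: "t": time; "q": joint angles; "qd": joint speeds; "effort": joint torques, N m; "tcp_pos": TCP position; "tool_rot": TCP orientation; "contact_force": force on the tool from outside, world axes, zero at the start; "torque": the same for the moment, N m; "gripper_width": finger opening in m; "grasp_force": force on a finger pad.
Only numpy, scipy, OpenCV 4.12 (cv2) and the standard library are available. Lean on these libraries where they do the work, as an engineer would, in place of code of your own. Each camera call takes 0.05 s, during which the arm holds its last target. There are 200 camera calls.

TASK

Take the shorter flat tin from the sloping wooden cradle and stand it upright in the steel rack at the fixed wall end, then stand the taller tin upright beside it, on the side of the sliding stop. Then slide the stop in until the row is snug between wall and stop, with no gaps, and let go. Set the tins down gently, do not tip them over or crush them, and leave the toolbox, mallet, saucer and tin opener alone.

Things in the scene. Friction and masses are not known exactly. Their poses are not given: they have to be found in the camera images.
- tall_mid (a point): Centre (half-way up the body) of the taller sealed flat tin: bare steel box with a paper label and a small black screw cap (24 mm across, 10 mm high) in the middle of its top. Body 34 mm thick (own x), 90 mm wide (own y), 130 mm tall (own z, towards the cap), about 0.4 kg. It starts in the cradle leaning about 30 degrees from upright, its top towards the robot's side, its own y along the cradle's y; either tin may be in either half of the cradle.
- short_mid (a point): Centre (half-way up the body) of the shorter sealed flat tin: the same but 100 mm tall, about 0.3 kg, the same axes and cap. It starts in the other half of the cradle, leaning in the same way.
- cradle: Fixed sloping wooden trough, 250 mm long along its own y, in which both tins lean about 30 degrees, tops towards its own -x (which faces the robot, roughly). Origin on the ledge below the middle of the tins' feet; the underside centres of the tins start 34 mm above the ledge. Its back rest, on the robot's side of the tins, reaches only 45 mm up along them, so their upper parts are free on both faces; there is nothing in front of them or between them.
- rack: Fixed dark steel rack: a tray 122 mm wide (own x) and 300 mm long (own y, from y = -130 to +170 mm), with its floor 6 mm above the ledge. The fixed wall is at its -y end: inner face at y = -120 mm, top 56 mm above the ledge. Low side rails along y, 16 mm high above the ledge, leave 106 mm between them (x = -53 to +53 mm). Tins stand with their thickness along the rack's y and their width along its x. Origin on the ledge, x = 0 midway between the rails.
- stop (a joint): Travel in m of the sliding end stop towards the fixed wall (along the rack's -y). The gap between wall and stop face is 0.220 m minus this value; it reads 0.152 when both tins (68 mm) are snug. Range 0 to 0.18. It slides with about 1.5 N of friction and stays where it is left.
- stop_grip (a point): Middle of the black upright grip on the outer side of the aluminium stop, 51 mm above the ledge; the grip is 20 mm wide (rack x), 40 mm long (rack y) and its top is 66 mm above the ledge. This point lies 28 mm from the stop's inner face and 20 mm from the grip's flat outer end, on which the stop can be pushed towards the wall. The stop's plate is 100 mm wide and its top 55.5 mm above the ledge. Axes as the rack's.
- toolbox: Bystander: grey plastic toolbox with black lid and metal latch, 136 x 266 mm and 140 mm tall; origin at the centre of its underside.
- mallet: Bystander: grey plastic mallet lying on the ledge, wooden handle, about 270 mm long, 60 mm high; origin on the ledge near the middle of its length.
- saucer: Bystander: terracotta saucer 128 mm across, 22 mm high, with three steel screws in it; origin at the centre of its underside.
- opener: Bystander: stainless tin opener lying flat, about 180 mm long, 17 mm high; origin on the ledge near its middle.

How it is judged:
On the way, in this order (a step that is already met when the one before it is completed fails the run):
1. the shorter tin stands upright on the rack floor between wall and stop, released (angle between short_mid's own z axis and vertical below 0.06 rad and height (world z) of short_mid between 0.052 and 0.06 m and x of short_mid in the frame of rack between -0.02 and 0.02 m and y of short_mid in the frame of rack above -0.11 m and y of short_mid in the frame of stop_grip below -0.04 m and contact force between the fingers and short below 0.1 N), for 0.2 s.
2. the taller tin stands upright on the rack floor beside it, released (all of step 1 and angle between tall_mid's own z axis and vertical below 0.06 rad and height (world z) of tall_mid between 0.067 and 0.075 m and x of tall_mid in the frame of rack between -0.02 and 0.02 m and y of tall_mid in the frame of rack above -0.11 m and y of tall_mid in the frame of stop_grip below -0.04 m and contact force between the fingers and tall below 0.1 N and horizontal distance between tall_mid and short_mid above 0.025 m), for 0.2 s.
3. the stop is pushed in until the row is snug, all gaps together under 4 mm (all of step 1 and angle between tall_mid's own z axis and vertical below 0.06 rad and height (world z) of tall_mid between 0.067 and 0.075 m and x of tall_mid in the frame of rack between -0.02 and 0.02 m and y of tall_mid in the frame of rack above -0.11 m and y of tall_mid in the frame of stop_grip below -0.04 m and contact force between the fingers and tall below 0.1 N and y of short_mid in the frame of rack below -0.075 m and y of tall_mid in the frame of rack above -0.075 m and value of joint stop above 0.148 m), for 0.2 s.
At the end, for the whole second after the job is handed in: Both tins stand upright (within 0.06 rad) on the rack floor (within 4 mm) within 20 mm of its middle line, the shorter against the wall and the taller between it and the stop; the stop is slid in to at least 0.148 m, so all gaps in the row together are under 4 mm; everything is at rest and released (all of step 3 and velocity of joint stop between -0.01 and 0.01 m/s and linear speed of each of tall, short below 0.02 m/s); the robot touches nothing.
It fails at once if the toolbox, mallet, saucer or tin opener is disturbed (moved over 30 mm) (distance of any of toolbox, mallet, saucer, opener from where it was at the start of the episode above 0.03 m).
It fails at once if a tin is tipped over (beyond 60 degrees) (angle between any of tall_mid, short_mid's own z axis and vertical above 1.05 rad).
It fails at once if a tin is slammed into the rack or crushed by the stop (over 60 N) (contact force between any of tall, short and rack above 60 N).
It also fails if it takes over 67 s, if anything falls off the work surface, if the arm or the gripper's body presses on something with over 40 N, if the wrist force passes 120 N, or if a joint passes its speed limit or range.

## Working session

There is one attempt and no reset: what is moved stays moved. The work goes in short steps, Python scripts to look and compute and a tool call to move; the robot and the scene stay as the last step left them, time stands still between calls to the robot, and variables do not carry over. Pictures are saved under pics/ and viewed, at most 10 in all, crops included, and the job is handed in when it is done.

Besides the shell and the picture viewer there is one more tool, called after "Emit:" as a command line: name --argument value ..., lists and objects as JSON in quotes. apply_moves: Moves the arm, as the interface text tells. Its arguments: {"type":"object","properties":{"dp":{"type":"array","items":{"type":"array","items":{"type":"number"}}},"angular":{"type":"array","items":{"type":"array","items":{"type":"number"}}},"grip":{"type":"number"},"grip_force":{"type":"number"}},"required":["dp","angular"]}

```bash
mkdir -p pics; cat > h.py <<'E'
import numpy as np, cv2
from bench import *
def toworld(cam,p):
    c=camera_params(cam);R=cv2.Rodrigues(np.array(c["rvec"],float))[0]
    return (np.asarray(p)-np.array(c["tvec"]).ravel())@R
def cloud(cam,depth,mask):
    c=camera_params(cam);v,u=np.nonzero(mask&(depth>0));z=depth[v,u]
    return toworld(cam,np.c_[(u-c["cx"])/c["fx"]*z,(v-c["cy"])/c["fy"]*z,z])
def save(n,img): cv2.imwrite(f"pics/{n}.png",img[:,:,::-1])
E
python3 - <<'E'
from h import *
np.set_printoptions(precision=4,suppress=True)
s=state();print(s["t"],s["tcp_pos"],s["tool_rot"],s["gripper_width"])
ims=[]
for cam in ["side","top"]:
    im,d=get_image(cam);ims.append(im);np.save(cam+"_d.npy",d)
    print(cam,"campos",toworld(cam,[0,0,0]))
    for th in ["tall_mid","short_mid","cradle","rack","stop_grip","toolbox","mallet","saucer","opener"]:
        r=pinpoint(cam,th);print(th,[(round(x["score"],2),toworld(cam,x["centre"])) for x in r[:2]])
    for th in ["tall_mid","short_mid","cradle","rack","stop_grip"]:
        r=silhouettes(cam,th)
        if r:
            np.save(f"{cam}_{th}.npy",r[0]["mask"]);P=cloud(cam,d,r[0]["mask"])
            print(th,"mask",round(r[0]["score"],2),len(P),np.percentile(P,[2,50,98],axis=0).ravel())
save("a",cv2.resize(np.vstack(ims),(480,600)))
save("side",ims[0]);save("top",ims[1])
E
```

```text
0.0 [ 0.2431 -0.5751  0.2442] [[ 0.9211  0.3892 -0.0005]
 [ 0.3892 -0.9211  0.0019]
 [ 0.0003 -0.002  -1.    ]] 0.0854346436404722
side campos [-0.2196  1.0341  0.9408]
tall_mid [(0.87, array([0.5088, 0.2507, 0.0895]))]
short_mid [(0.82, array([0.5422, 0.1288, 0.0798]))]
cradle [(0.84, array([0.5528, 0.1954, 0.0029])), (0.53, array([ 0.4858, -0.0821,  0.0509]))]
rack [(0.65, array([ 0.4928, -0.1905, -0.0049]))]
stop_grip [(0.75, array([ 0.4885, -0.0862,  0.0528]))]
toolbox [(0.7, array([ 0.7861,  0.0903, -0.0027]))]
mallet [(0.68, array([ 0.5783, -0.5073,  0.0048]))]
saucer [(0.91, array([ 0.5292,  0.4729, -0.0016]))]
opener [(0.62, array([ 0.7613, -0.158 ,  0.005 ]))]
tall_mid mask 0.56 665 [0.458  0.2072 0.0439 0.481  0.2888 0.1353 0.5291 0.3026 0.1575]
short_mid mask 0.53 299 [ 0.4958 -0.0594 -0.0001  0.5141  0.1303  0.1227  0.6456  0.1694  0.1338]
cradle mask 0.7 802 [0.4898 0.078  0.0011 0.538  0.2572 0.0472 0.6068 0.3181 0.0917]
rack mask 0.89 2345 [ 0.4238 -0.3172  0.0028  0.4809 -0.1769  0.0119  0.5496 -0.0236  0.0637]
stop_grip mask 0.73 597 [ 0.4365 -0.1094  0.0086  0.4752 
[... 292 characters left out ...]
1, array([ 0.4873, -0.089 ,  0.0484]))]
toolbox [(0.81, array([ 0.7866,  0.085 , -0.0039]))]
mallet [(0.57, array([ 0.5821, -0.5062, -0.0016]))]
saucer [(0.69, array([0.5302, 0.4814, 0.0013]))]
opener [(0.98, array([ 0.7644, -0.1567,  0.0021]))]
tall_mid mask 0.62 916 [0.4644 0.2022 0.0456 0.5046 0.244  0.1301 0.5564 0.2947 0.1564]
short_mid mask 0.68 680 [0.5032 0.0834 0.0471 0.537  0.1288 0.1152 0.5806 0.1746 0.1317]
cradle mask 0.78 773 [0.517  0.07   0.0078 0.5694 0.1922 0.0449 0.6051 0.3143 0.0627]
rack mask 0.62 3772 [ 0.4322 -0.3162  0.0003  0.4917 -0.178   0.0071  0.5527 -0.0294  0.0617]
stop_grip mask 0.77 518 [ 0.4415 -0.108   0.0044  0.4865 -0.0862  0.0126  0.5375 -0.0619  0.068 ]
```

View pics/side.png

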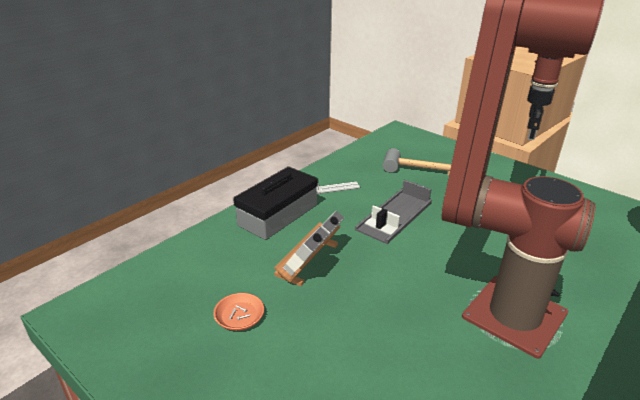

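View pics/top.png

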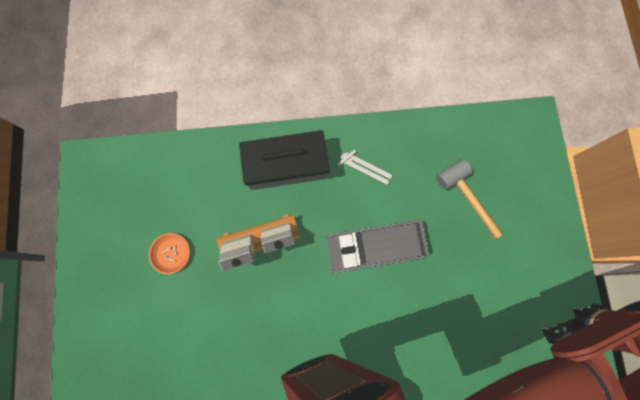

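The pictures show the short tin at about (277,235) in the top view and the tall tin at (236,248). The rack runs from (330,250) to (426,240), with its wall at the right end and the stop at (348,250). The detections agree with the given heights.

```bash
cat >> h.py <<'E'
from scipy.spatial.transform import Rotation as Ro
def rel(p,R,p0=None,R0=None):
    s=state();p0=s["tcp_pos"] if p0 is None else p0;R0=s["tool_rot"] if R0 is None else R0
    p0=np.array(p0);R0=np.array(R0)
    w=Ro.from_matrix(R0.T@R).as_rotvec(degrees=True)/5
    return (R0.T@(np.array(p)-p0)/.05).round(3),w.round(3)
E
python3 - <<'E'
from h import *
np.set_printoptions(precision=4,suppress=True)
for cam in ["side","top"]:
    d=np.load(cam+"_d.npy")
    for th,lo,hi in [("rack",-.01,.02),("cradle",-.01,.1),("tall_mid",.05,.17),("short_mid",.05,.14),("stop_grip",.045,.08)]:
        P=cloud(cam,d,np.load(f"{cam}_{th}.npy"));P=P[(P[:,2]>lo)&(P[:,2]<hi)]
        m=np.median(P,0);P=P[np.linalg.norm(P-m,axis=1)<.2]
        r=cv2.minAreaRect(P[:,:2].astype(np.float32)*1000)
        C=np.cov(P[:,:2].T);w,v=np.linalg.eigh(C);a=v[:,1]*np.sign(v[1,1])
        print(cam,th,len(P),r,"pca yaw",np.arctan2(-a[0],a[1]))
E
```

```text
side rack 1686 ((488.7026062011719, -169.50071716308594), (127.15501403808594, 309.470947265625), 3.496882915496826) pca yaw 0.0812125927271422
side cradle 779 ((564.623291015625, 195.9214630126953), (112.66188049316406, 256.5205078125), 12.151907920837402) pca yaw 0.17656311951314077
side tall_mid 637 ((503.41937255859375, 254.78387451171875), (88.681396484375, 90.83758544921875), 12.421368598937988) pca yaw -0.38991127000141196
side short_mid 278 ((518.3964233398438, 119.32447052001953), (32.60742950439453, 106.72481536865234), 11.055673599243164) pca yaw 0.21374876017709227
side stop_grip 177 ((483.3806457519531, -84.2164077758789), (99.48078918457031, 53.04896545410156), 4.753493309020996) pca yaw -1.542481380062593
top rack 3344 ((493.21527099609375, -179.55824279785156), (124.23185729980469, 315.3990783691406), 3.239786386489868) pca yaw 0.05402610016927758
top cradle 773 ((555.4054565429688, 194.118896484375), (87.27017974853516, 252.55447387695312), 10.744115829467773) pca yaw 0.117465781725156
top tall_mid 881 ((508.8984375, 250.28396606445312), (91.18476104736328, 91.8497543334961), 11.24276065826416) pca yaw 0.043980475103741826
top short_mid 657 ((541.4509887695312, 132.7197265625), (74.89288330078125, 98.18020629882812), 12.383560180664062) pca yaw 0.1850505414057566
top stop_grip 160 ((489.1223449707031, -85.96019744873047), (93.30677795410156, 46.63718795776367), 1.140987515449524) pca yaw 1.3468622428620587
```

```bash
cat >> h.py <<'E'
def tinR(yaw,lean): return (Ro.from_euler('z',yaw)*Ro.from_euler('y',-lean)).as_matrix()
def toolpick(yaw,lean):
    T=tinR(yaw,lean); return np.c_[T[:,1],T[:,0],-T[:,2]]
E
python3 - <<'E'
from h import *
R=toolpick(.2,np.pi/6);mid=np.array([.5447,.1277,.079]);zt=-R[:,2]
p=mid+.021*zt
print(p,p+.1*zt);print(rel(p+.1*zt,R))
E
```

```text
[0.5344093  0.12561397 0.09718653] [0.48540597 0.11568051 0.18378907]
(array([  9.844, -10.852,   1.23 ]), array([ -5.022,   4.106, -15.326]))
```

Emit:
apply_moves --dp '[[2.46,-2.71,0.2],[4.92,-5.43,0.3],[7.4,-8.1,0.6],[9.84,-10.85,1.23],[9.84,-10.85,1.23],[9.84,-10.85,1.23],[9.84,-10.85,1.23],[9.84,-10.85,1.23],[9.84,-10.85,1.23],[9.84,-10.85,1.23],[9.84,-10.85,1.23],[9.84,-10.85,1.23],[9.84,-10.85,1.23],[9.84,-10.85,1.23],[9.84,-10.85,1.23],[9.84,-10.85,1.23],[9.84,-10.85,1.23],[9.84,-10.85,1.23],[9.84,-10.85,1.23],[9.84,-10.85,1.23]]' --angular '[[-1.26,1.03,-3.83],[-2.5,2.05,-7.66],[-3.77,3.08,-11.5],[-5.02,4.11,-15.33],[-5.02,4.11,-15.33],[-5.02,4.11,-15.33],[-5.02,4.11,-15.33],[-5.02,4.11,-15.33],[-5.02,4.11,-15.33],[-5.02,4.11,-15.33],[-5.02,4.11,-15.33],[-5.02,4.11,-15.33],[-5.02,4.11,-15.33],[-5.02,4.11,-15.33],[-5.02,4.11,-15.33],[-5.02,4.11,-15.33],[-5.02,4.11,-15.33],[-5.02,4.11,-15.33],[-5.02,4.11,-15.33],[-5.02,4.11,-15.33]]' --grip 1

```text
t: 3.5
tcp_pos: [0.4856, 0.114, 0.1842]
tool_rot: [[-0.196, 0.849, 0.491], [0.981, 0.17, 0.098], [0.0, 0.501, -0.866]]
contact_force: [0.2, -0.0, 0.4]
gripper_width: 0.0859
grasp_force: 0.0
```

```bash
python3 - <<'E'
from h import *
np.set_printoptions(precision=4,suppress=True)
ims=[]
for cam in ["side","top"]:
    im,d=get_image(cam)
    for th in ["short_mid","tall_mid","rack"]:
        r=pinpoint(cam,th);print(cam,th,[(round(x["score"],2),toworld(cam,x["centre"])) for x in r[:2]])
    ims.append(cv2.resize(im[150:310,170:450] if cam=="top" else im[160:320,220:500],(700,300) if 0 else (525,300)))
save("b",np.vstack(ims))
R=toolpick(.2,np.pi/6);mid=np.array([.5447,.1277,.079]);p=mid-.021*R[:,2]
print(rel(p,R))
E
```

```text
side short_mid [(0.53, array([ 0.5308,  0.4747, -0.0018])), (0.5, array([0.5436, 0.13  , 0.08  ]))]
side tall_mid [(0.83, array([0.5099, 0.2515, 0.0887])), (0.23, array([ 0.4917, -0.1901, -0.0028]))]
side rack [(0.66, array([ 0.4962, -0.1917, -0.0009]))]
top short_mid [(0.97, array([0.5443, 0.129 , 0.0767]))]
top tall_mid [(0.88, array([0.5125, 0.2532, 0.084 ])), (0.37, array([ 0.4865, -0.0842,  0.0488]))]
top rack [(0.73, array([0.5124, 0.2485, 0.0854])), (0.71, array([ 0.4924, -0.1899, -0.0014]))]
(array([0.005, 0.001, 2.002]), array([ 0.002, -0.003,  0.   ]))
```

View pics/b.png

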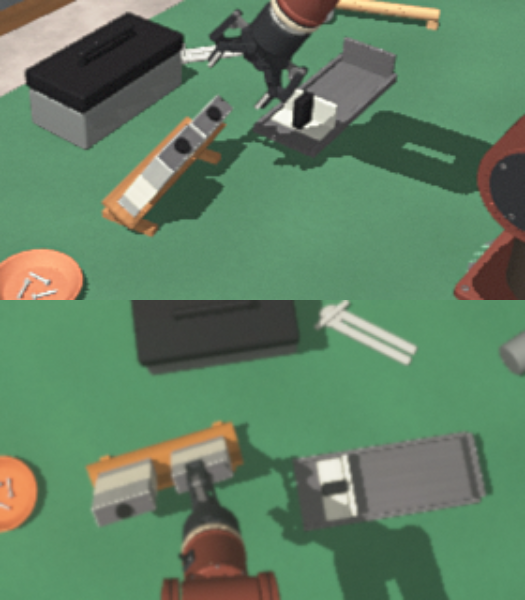

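The gripper is lined up with the short tin: top-view crop (205,470), side crop (215,105). I'll go in along the tin's axis and close.

Emit:
apply_moves --dp '[[0,0,0.3],[0,0,0.6],[0,0,0.9],[0,0,1.2],[0,0,1.5],[0,0,1.7],[0,0,1.9],[0,0,2],[0,0,2],[0,0,2]]' --angular '[[0,0,0],[0,0,0],[0,0,0],[0,0,0],[0,0,0],[0,0,0],[0,0,0],[0,0,0],[0,0,0],[0,0,0]]'

```text
t: 4.9
tcp_pos: [0.5343, 0.1255, 0.0973]
tool_rot: [[-0.199, 0.849, 0.49], [0.98, 0.172, 0.1], [0.0, 0.5, -0.866]]
contact_force: [-0.1, -0.5, -0.6]
gripper_width: 0.085
grasp_force: 0.0
```

Emit:
apply_moves --dp '[[0,0,0],[0,0,0],[0,0,0],[0,0,0],[0,0,0],[0,0,0],[0,0,0],[0,0,0],[0,0,0],[0,0,0],[0,0,0],[0,0,0]]' --angular '[[0,0,0],[0,0,0],[0,0,0],[0,0,0],[0,0,0],[0,0,0],[0,0,0],[0,0,0],[0,0,0],[0,0,0],[0,0,0],[0,0,0]]' --grip 0 --grip_force 40

```text
t: 6.1
tcp_pos: [0.5338, 0.1254, 0.0971]
tool_rot: [[-0.199, 0.849, 0.489], [0.98, 0.173, 0.1], [0.0, 0.499, -0.866]]
contact_force: [-5.6, -2.4, 4.9]
gripper_width: 0.0337
grasp_force: 41.5
```

Emit:
apply_moves --dp '[[0,0,-0.1],[0,0,-0.3],[0,0,-0.6],[0,0,-0.9],[0,0,-1.2],[0,0,-1.5],[0,0,-1.8],[0,0,-2.1],[0,0,-2.4],[0,0,-2.6],[0,0,-2.6],[0,0,-2.6]]' --angular '[[0,0,0],[0,0,0],[0,0,0],[0,0,0],[0,0,0],[0,0,0],[0,0,0],[0,0,0],[0,0,0],[0,0,0],[0,0,0],[0,0,0]]'

```text
t: 7.3
tcp_pos: [0.4705, 0.1125, 0.2094]
tool_rot: [[-0.199, 0.849, 0.49], [0.98, 0.172, 0.1], [0.0, 0.5, -0.866]]
contact_force: [-0.3, -0.7, -3.3]
gripper_width: 0.0336
grasp_force: 41.1
```

```bash
python3 - <<'E'
from h import *
np.set_printoptions(precision=4,suppress=True)
s=state();print(s["tcp_pos"],s["grasp_force"],s["contact_force"])
for cam in ["side","top"]:
    im,d=get_image(cam)
    r=pinpoint(cam,"short_mid")
    for x in r[:2]:
        m=toworld(cam,x["centre"]);print(cam,x["score"],m,"in tool mm",np.array(s["tool_rot"]).T@(m-s["tcp_pos"])*1000)
    # wall top: points near z~.056 at wall end
    P=cloud(cam,d,d>0);k=(P[:,2]>.035)&(P[:,2]<.07)&(P[:,0]>.42)&(P[:,0]<.57)&(P[:,1]<-.28)&(P[:,1]>-.36);P=P[k]
    if len(P)>5: print("wall",len(P),np.percentile(P,[5,50,95],axis=0),np.polyfit(P[:,0],P[:,1],1))
E
```

```text
[0.4705 0.1125 0.2094] 41.0872882604599 [-0.3275 -0.7002 -3.3277]
side 0.82 [0.48   0.1159 0.1938] in tool mm [ 1.4366  0.8427 18.591 ]
wall 198 [[ 0.4481 -0.3199  0.0364]
 [ 0.4948 -0.3128  0.049 ]
 [ 0.5455 -0.3072  0.0593]] [ 0.0403 -0.333 ]
top 0.87 [0.4834 0.1142 0.1898] in tool mm [-0.8778  1.4628 23.4683]
wall 160 [[ 0.4538 -0.3223  0.0395]
 [ 0.5015 -0.3152  0.0543]
 [ 0.5464 -0.3098  0.0585]] [ 0.0624 -0.3468]
```

```bash
cat >> h.py <<'E'
RY=.06;RO=np.array([.494,-.190,0]);RR=Ro.from_euler('z',RY).as_matrix()
RD=np.c_[RR[:,0],-RR[:,1],[0,0,-1]]
def rk(x,y,z): return RO+RR@[x,y,z]
E
python3 - <<'E'
from h import *
np.set_printoptions(precision=4,suppress=True)
d,w=rel(rk(0,-.093,.19),RD);print(d,w)
E
```

```text
[-7.866 -1.051 -0.177] [ 4.428 -5.108 19.112]
```

Emit:
apply_moves --dp '[[-0.25,-0.03,0],[-0.74,-0.1,-0.02],[-1.23,-0.16,-0.03],[-1.72,-0.23,-0.04],[-2.21,-0.3,-0.05],[-2.7,-0.36,-0.06],[-3.2,-0.43,-0.07],[-3.69,-0.49,-0.08],[-4.18,-0.56,-0.09],[-4.67,-0.62,-0.1],[-5.16,-0.69,-0.12],[-5.65,-0.76,-0.13],[-6.15,-0.82,-0.14],[-6.64,-0.89,-0.15],[-7.13,-0.95,-0.16],[-7.5,-1.0,-0.17],[-7.75,-1.04,-0.18],[-7.866,-1.051,-0.177],[-7.866,-1.051,-0.177],[-7.866,-1.051,-0.177]]' --angular '[[0.14,-0.16,0.6],[0.42,-0.48,1.79],[0.69,-0.8,2.99],[0.97,-1.12,4.18],[1.25,-1.44,5.37],[1.52,-1.76,6.57],[1.8,-2.08,7.76],[2.08,-2.4,8.96],[2.35,-2.71,10.15],[2.63,-3.03,11.35],[2.91,-3.35,12.54],[3.18,-3.67,13.74],[3.46,-3.99,14.93],[3.74,-4.31,16.13],[4.01,-4.63,17.32],[4.22,-4.87,18.22],[4.36,-5.03,18.83],[4.428,-5.108,19.112],[4.428,-5.108,19.112],[4.428,-5.108,19.112]]'

```text
t: 9.5
tcp_pos: [0.5, -0.2822, 0.1905]
tool_rot: [[0.998, 0.061, 0.002], [0.061, -0.998, 0.001], [0.002, -0.001, -1.0]]
contact_force: [0.2, -0.1, -3.8]
gripper_width: 0.0335
grasp_force: 40.9
```

```bash
python3 - <<'E'
from h import *
np.set_printoptions(precision=4,suppress=True)
s=state();print(s["t"],s["tcp_pos"],s["grasp_force"],s["contact_force"],s["q"]);print(rel(rk(0,-.093,.085),RD))
ims=[]
for cam in ["side","top"]:
    im,d=get_image(cam)
    for x in pinpoint(cam,"short_mid")[:2]:
        m=toworld(cam,x["centre"]);print(cam,x["score"],m,"in tool mm",np.array(s["tool_rot"]).T@(m-s["tcp_pos"])*1000)
    ims.append(cv2.resize(im[170:290,300:500] if cam=="top" else im[120:240,300:500],(500,300)))
save("c",np.vstack(ims))
E
```

```text
9.5 [ 0.5    -0.2822  0.1905] 40.87405622005463 [ 0.2195 -0.1221 -3.8238] [-0.6521  0.1439  1.7192  0.0016  1.2777  0.857 ]
(array([-0.012,  0.013,  2.111]), array([-0.007, -0.018,  0.015]))
side 0.95 [ 0.5039 -0.2807  0.1733] in tool mm [ 4.0153 -1.2509 17.2394]
top 0.52 [ 0.5104 -0.2846  0.17  ] in tool mm [10.2825  3.0476 20.5675]
```

View pics/c.png

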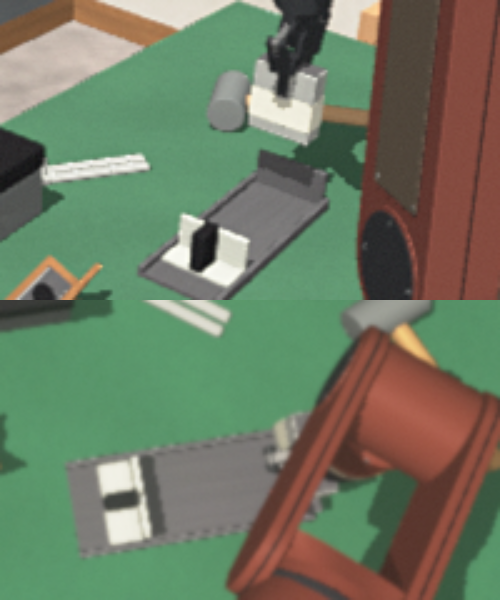

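```bash
python3 - <<'E'
from h import *
np.set_printoptions(precision=1,suppress=True)
s=state();R=np.array(s["tool_rot"])
for i in range(1):
    im,d=get_image("side")
    r=silhouettes("side","short_mid")
    for x in r[:2]:
        P=cloud("side",d,x["mask"]);Q=(P-s["tcp_pos"])@R*1000
        print(x["score"],len(Q),np.percentile(Q,[2,5,25,50,75,95,98],axis=0))
        for z0 in range(-30,80,10):
            k=(Q[:,2]>z0)&(Q[:,2]<z0+10)&(abs(Q[:,1]+17)<12)
            if k.sum()>4: print(z0,k.sum(),np.percentile(Q[k],[3,97],axis=0).ravel())
P=cloud("side",d,d>0);L=(P-RO)@RR*1000
k=(abs(L[:,2]-16)<5)&(L[:,1]>-100)&(L[:,1]<20)&(abs(L[:,0])<75);print("rails",np.histogram(L[k,0],np.arange(-75,80,5)))
k=(L[:,2]>35)&(L[:,2]<65)&(L[:,1]>-150)&(L[:,1]<-100)&(abs(L[:,0])<75);print("wall",np.percentile(L[k],[3,50,97],axis=0))
E
```

```text
0.81 698 [[-43.1 -21.7 -31.8]
 [-42.6 -20.6 -30.4]
 [-33.7 -17.2  -6.6]
 [-13.6 -14.7  20.7]
 [ 20.7 -11.5  43.4]
 [ 41.6   7.9  62.1]
 [ 45.6  13.2  65.7]]
-30 39 [-41.9 -19.9 -29.7  43.2  -8.8 -20.9]
-20 50 [-42.4 -18.8 -19.   42.8  -8.5 -10.5]
-10 51 [-42.6 -20.1  -9.5  40.6  -8.4  -0.7]
0 48 [-42.2 -21.3   0.7  44.2  -7.8   9.1]
10 68 [-42.7 -20.8  11.   46.   -6.7  19.8]
20 67 [-42.2 -21.4  20.4  41.7  -9.   29.9]
30 69 [-42.4 -21.4  30.8  46.6  -8.5  39.6]
40 71 [-41.8 -21.5  40.2  45.9 -12.1  49.5]
50 67 [-41.4 -22.3  50.4  44.4  -8.7  59.7]
60 48 [-41.4 -20.7  60.3  35.8  -7.2  68.5]
0.64 625 [[ -52.4 -223.7  123. ]
 [ -50.  -222.3  125.3]
 [ -30.5 -212.7  142.2]
 [ -13.1 -190.2  162.4]
 [   5.1 -180.5  177.8]
 [  40.1 -175.   182.6]
 [  43.7 -147.3  184.4]]
rails (array([ 0,  4, 36, 21,  1,  1,  2,  0,  2,  2,  2,  0,  3,  3,  2,  1,  2,
        2,  2,  1,  0,  3,  2,  3, 15, 30, 15,  0,  0,  0]), array([-75, -70, -65, -60, -55, -50, -45, -40, -35, -30, -25, -20, -15,
       -10,  -5,   0,   5,  10,  15,  20,  25,  30,  35,  40,  45,  50,
        55,  60,  65,  70,  75]))
wall [[ -55.  -131.1   36.4]
 [  -4.  -122.4   48.4]
 [  46.3 -116.3   60.2]]
```

Emit:
apply_moves --dp '[[-0.04,0,0.2],[-0.08,0.01,0.5],[-0.08,0.01,0.8],[-0.08,0.01,1.1],[-0.08,0.01,1.35],[-0.08,0.01,1.6],[-0.08,0.01,1.75],[-0.08,0.01,1.9],[-0.08,0.01,2.0],[-0.08,0.01,2.08],[-0.08,0.01,2.1],[-0.08,0.01,2.1]]' --angular '[[0,0,0],[0,0,0],[0,0,0],[0,0,0],[0,0,0],[0,0,0],[0,0,0],[0,0,0],[0,0,0],[0,0,0],[0,0,0],[0,0,0]]'

```text
t: 11.0
tcp_pos: [0.4963, -0.2837, 0.0863]
tool_rot: [[0.998, 0.06, 0.002], [0.06, -0.998, -0.0], [0.002, 0.0, -1.0]]
contact_force: [0.0, 0.4, -3.3]
gripper_width: 0.0337
grasp_force: 40.9
```

Emit:
apply_moves --dp '[[0,0,0.02],[0,0,0.04],[0,0,0.06],[0,0,0.08],[0,0,0.1],[0,0,0.12],[0,0,0.12]]' --angular '[[0,0,0],[0,0,0],[0,0,0],[0,0,0],[0,0,0],[0,0,0],[0,0,0]]'

```text
t: 11.7
tcp_pos: [0.4961, -0.2835, 0.0798]
tool_rot: [[0.998, 0.06, 0.002], [0.06, -0.998, 0.0], [0.002, -0.0, -1.0]]
contact_force: [0.0, -0.2, -3.1]
gripper_width: 0.0335
grasp_force: 40.9
```

Emit:
apply_moves --dp '[[0,0,0.02],[0,0,0.03],[0,0,0.04],[0,0,0.05],[0,0,0.06],[0,0,0.06]]' --angular '[[0,0,0],[0,0,0],[0,0,0],[0,0,0],[0,0,0],[0,0,0]]'

```text
t: 12.3
tcp_pos: [0.4964, -0.2836, 0.0781]
tool_rot: [[0.998, 0.06, 0.002], [0.06, -0.998, -0.0], [0.002, 0.0, -1.0]]
contact_force: [-1.7, 2.8, 6.2]
gripper_width: 0.0337
grasp_force: 42.0
```

Emit:
apply_moves --dp '[[0,0,0],[0,0,0],[0,0,0],[0,0,0],[0,0,0],[0,0,0]]' --angular '[[0,0,0],[0,0,0],[0,0,0],[0,0,0],[0,0,0],[0,0,0]]' --grip 0.65

```text
t: 12.9
tcp_pos: [0.4962, -0.2836, 0.077]
tool_rot: [[0.998, 0.06, 0.002], [0.06, -0.998, -0.0], [0.002, 0.0, -1.0]]
contact_force: [-0.2, 0.2, -0.1]
gripper_width: 0.0552
grasp_force: 0.0
```

Emit:
apply_moves --dp '[[0,0,-0.1],[0,0,-0.4],[0,0,-0.8],[0,0,-1.3],[0,0,-1.9],[0,0,-2.5],[0,0,-2.9],[0,0,-3],[0,0,-3]]' --angular '[[0,0,0],[0,0,0],[0,0,0],[0,0,0],[0,0,0],[0,0,0],[0,0,0],[0,0,0],[0,0,0]]'

```text
t: 13.8
tcp_pos: [0.4965, -0.2839, 0.2287]
tool_rot: [[0.998, 0.06, 0.004], [0.06, -0.998, -0.002], [0.004, 0.002, -1.0]]
contact_force: [-0.1, 0.2, -0.5]
gripper_width: 0.0556
grasp_force: 0.0
```

```bash
python3 - <<'E'
from h import *
np.set_printoptions(precision=4,suppress=True)
s=state();print(s["t"],s["tcp_pos"],s["gripper_width"],s["q"])
for cam in ["side","top"]:
    im,d=get_image(cam)
    for th in ["short_mid","tall_mid","stop_grip","rack"]:
        for x in pinpoint(cam,th)[:2]:
            m=toworld(cam,x["centre"]);print(cam,th,round(x["score"],2),m,"rack",RR.T@(m-RO))
    if cam=="side":
        save("d",cv2.resize(im[120:240,300:500],(500,300)))
        m=silhouettes(cam,"short_mid")
        for x in m[:1]:
            L=(cloud(cam,d,x["mask"])-RO)@RR*1000;print(x["score"],np.percentile(L,[3,50,97],axis=0))
R=toolpick(.2,np.pi/6);zt=-R[:,2];mid=np.array([.511,.2515,.088]);p=mid+.034*zt
print(p,rel(p+.1*zt,R))
E
```

```text
13.8 [ 0.4965 -0.2839  0.2287] 0.05559499845178231 [-0.6581  0.1032  1.6899  0.0012  1.3441  0.8524]
side short_mid 0.59 [ 0.5003 -0.2859  0.0608] rack [ 0.0006 -0.0961  0.0608]
side tall_mid 0.71 [0.5128 0.25   0.0873] rack [0.0451 0.4381 0.0873]
side stop_grip 0.86 [ 0.4875 -0.0829  0.0534] rack [-0.0001  0.1073  0.0534]
side rack 0.86 [ 0.4924 -0.1917 -0.0032] rack [-0.0017 -0.0016 -0.0032]
side rack 0.49 [ 0.5786 -0.5035  0.0051] rack [ 0.0657 -0.318   0.0051]
0.96 [[ -45.8166 -107.4362   10.7887]
 [  -7.3149  -78.8858   67.6604]
 [  41.5762  -72.2653  112.3251]]
top tall_mid 0.55 [0.5106 0.2521 0.0846] rack [0.0431 0.4403 0.0846]
top stop_grip 0.56 [ 0.4859 -0.0859  0.0498] rack [-0.0019  0.1044  0.0498]
top rack 0.61 [ 0.4922 -0.1926 -0.0025] rack [-0.002  -0.0025 -0.0025]
[0.4943 0.2481 0.1174] (array([ -0.383, -10.476,   0.456]), array([ -4.438,   5.105, -19.108]))
```

View pics/d.png

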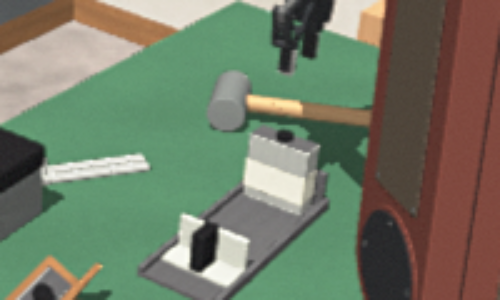

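The short tin stands upright by the wall, at crop (282,175). Next the tall one.

Emit:
apply_moves --dp '[[-0.04,-1,0.05],[-0.08,-2,0.1],[-0.11,-3,0.14],[-0.15,-4,0.18],[-0.19,-5,0.22],[-0.23,-6,0.27],[-0.26,-7,0.31],[-0.3,-8,0.36],[-0.34,-9,0.4],[-0.38,-10,0.45],[-0.38,-10.48,0.46],[-0.38,-10.48,0.46],[-0.38,-10.48,0.46],[-0.38,-10.48,0.46],[-0.38,-10.48,0.46],[-0.38,-10.48,0.46],[-0.38,-10.48,0.46],[-0.38,-10.48,0.46]]' --angular '[[-0.35,0.4,-1.5],[-0.7,0.8,-3.0],[-1.05,1.2,-4.5],[-1.4,1.6,-6.0],[-1.74,2.0,-7.5],[-2.09,2.4,-9.0],[-2.44,2.8,-10.5],[-2.79,3.2,-12.0],[-3.14,3.6,-13.5],[-3.48,4.0,-15.0],[-3.83,4.4,-16.5],[-4.18,4.8,-18.0],[-4.44,5.1,-19.1],[-4.44,5.1,-19.1],[-4.44,5.1,-19.1],[-4.44,5.1,-19.1],[-4.44,5.1,-19.1],[-4.44,5.1,-19.1]]' --grip 1

```text
t: 16.15
tcp_pos: [0.4458, 0.2383, 0.2041]
tool_rot: [[-0.197, 0.849, 0.49], [0.98, 0.171, 0.098], [-0.0, 0.5, -0.866]]
contact_force: [0.3, -0.8, -0.9]
gripper_width: 0.0856
grasp_force: 0.0
```

```bash
python3 - <<'E'
from h import *
np.set_printoptions(precision=4,suppress=True)
s=state();print(s["t"],s["tcp_pos"],s["gripper_width"])
M=[]
for cam in ["side","top"]:
    im,d=get_image(cam)
    for x in pinpoint(cam,"tall_mid")[:1]:
        m=toworld(cam,x["centre"]);print(cam,round(x["score"],2),m)
R=toolpick(.2,np.pi/6);zt=-R[:,2];mid=np.array([.5115,.2515,.089]);p=mid+.034*zt
print(p,rel(p,R))
E
```

```text
16.15 [0.4458 0.2383 0.2041] 0.08559755648335134
side 0.58 [0.5115 0.2531 0.0856]
top 0.78 [0.5115 0.252  0.086 ]
[0.4948 0.2481 0.1184] (array([-0.001,  0.014,  1.984]), array([ 0.002,  0.012, -0.009]))
```

Emit:
apply_moves --dp '[[0,0,0.3],[0,0.01,0.6],[0,0.01,0.9],[0,0.01,1.2],[0,0.01,1.5],[0,0.01,1.7],[0,0.01,1.9],[0,0.01,2],[0,0.01,2],[0,0.01,2]]' --angular '[[0,0,0],[0,0,0],[0,0,0],[0,0,0],[0,0,0],[0,0,0],[0,0,0],[0,0,0],[0,0,0],[0,0,0]]'

```text
t: 17.35
tcp_pos: [0.4951, 0.2483, 0.1179]
tool_rot: [[-0.198, 0.849, 0.491], [0.98, 0.172, 0.099], [-0.001, 0.5, -0.866]]
contact_force: [-0.9, -0.8, -0.4]
gripper_width: 0.0856
grasp_force: 0.0
```

Emit:
apply_moves --dp '[[0,0,0],[0,0,0],[0,0,0],[0,0,0],[0,0,0],[0,0,0],[0,0,0],[0,0,0],[0,0,0],[0,0,0],[0,0,0],[0,0,0]]' --angular '[[0,0,0],[0,0,0],[0,0,0],[0,0,0],[0,0,0],[0,0,0],[0,0,0],[0,0,0],[0,0,0],[0,0,0],[0,0,0],[0,0,0]]' --grip 0 --grip_force 45

```text
t: 18.55
tcp_pos: [0.495, 0.2483, 0.118]
tool_rot: [[-0.198, 0.849, 0.491], [0.98, 0.172, 0.098], [-0.001, 0.5, -0.866]]
contact_force: [-4.9, -1.8, 6.4]
gripper_width: 0.0334
grasp_force: 44.9
```

Emit:
apply_moves --dp '[[0,0,-0.1],[0,0,-0.3],[0,0,-0.6],[0,0,-0.9],[0,0,-1.2],[0,0,-1.5],[0,0,-1.8],[0,0,-2.1],[0,0,-2.4],[0,0,-2.7],[0,0,-2.9],[0,0,-3],[0,0,-3]]' --angular '[[0,0,0],[0,0,0],[0,0,0],[0,0,0],[0,0,0],[0,0,0],[0,0,0],[0,0,0],[0,0,0],[0,0,0],[0,0,0],[0,0,0],[0,0,0]]'

```text
t: 19.85
tcp_pos: [0.4213, 0.2336, 0.2481]
tool_rot: [[-0.198, 0.848, 0.491], [0.98, 0.171, 0.099], [-0.0, 0.501, -0.865]]
contact_force: [0.4, -0.3, -3.5]
gripper_width: 0.0335
grasp_force: 46.0
```

```bash
python3 - <<'E'
from h import *
np.set_printoptions(precision=4,suppress=True)
s=state();print(s["t"],s["tcp_pos"],s["grasp_force"],s["contact_force"])
R=np.array(s["tool_rot"])
for cam in ["side","top"]:
    im,d=get_image(cam)
    for x in pinpoint(cam,"tall_mid")[:1]:
        m=toworld(cam,x["centre"]);print(cam,round(x["score"],2),m,R.T@(m-s["tcp_pos"])*1000)
print(rel(rk(-.004,-.022,.24),RD))
E
```

```text
19.85 [0.4213 0.2336 0.2481] 45.99200963973999 [ 0.3777 -0.3254 -3.4853]
top 0.68 [0.44   0.2401 0.2143] [ 2.686  -0.0202 39.02  ]
(array([-9.012, -0.404, -0.072]), array([ 4.448, -5.096, 19.1  ]))
```

Emit:
apply_moves --dp '[[-0.25,-0.01,0],[-0.77,-0.03,-0.01],[-1.3,-0.06,-0.01],[-1.84,-0.08,-0.01],[-2.4,-0.11,-0.02],[-2.95,-0.13,-0.02],[-3.5,-0.16,-0.03],[-4.06,-0.18,-0.03],[-4.6,-0.21,-0.04],[-5.16,-0.23,-0.04],[-5.7,-0.26,-0.05],[-6.27,-0.28,-0.05],[-6.8,-0.3,-0.05],[-7.4,-0.33,-0.06],[-7.9,-0.35,-0.06],[-8.45,-0.38,-0.07],[-8.8,-0.39,-0.07],[-9.01,-0.4,-0.07],[-9.01,-0.4,-0.07],[-9.01,-0.4,-0.07]]' --angular '[[0.12,-0.14,0.53],[0.38,-0.44,1.63],[0.64,-0.74,2.76],[0.91,-1.04,3.9],[1.18,-1.36,5.09],[1.46,-1.67,6.25],[1.73,-1.98,7.42],[2.0,-2.3,8.6],[2.27,-2.6,9.75],[2.55,-2.92,10.94],[2.81,-3.22,12.08],[3.09,-3.55,13.29],[3.36,-3.85,14.41],[3.65,-4.18,15.68],[3.9,-4.47,16.74],[4.17,-4.78,17.91],[4.34,-4.98,18.65],[4.45,-5.1,19.1],[4.45,-5.1,19.1],[4.45,-5.1,19.1]]'

```text
t: 22.05
tcp_pos: [0.4916, -0.2116, 0.2404]
tool_rot: [[0.998, 0.06, 0.001], [0.06, -0.998, 0.001], [0.001, -0.001, -1.0]]
contact_force: [-0.2, 0.1, -3.4]
gripper_width: 0.0337
grasp_force: 45.9
```

```bash
python3 - <<'E'
from h import *
np.set_printoptions(precision=3,suppress=True)
s=state();print(s["t"],s["tcp_pos"],s["grasp_force"],RR.T@(s["tcp_pos"]-RO));R=np.array(s["tool_rot"])
im,d=get_image("side")
for x in pinpoint("side","tall_mid")[:1]:
    m=toworld("side",x["centre"]);print(round(x["score"],2),m,R.T@(m-s["tcp_pos"])*1000)
for x in silhouettes("side","tall_mid")[:1]:
    Q=(cloud("side",d,x["mask"])-s["tcp_pos"])@R*1000
    for z0 in range(-30,110,20):
        k=(Q[:,2]>z0)&(Q[:,2]<z0+20)
        if k.sum()>4: print(z0,k.sum(),np.percentile(Q[k],[3,50,97],axis=0).ravel())
print(rel(rk(-.004,-.022,.113),RD))
save("e",cv2.resize(im[100:260,260:500],(600,400)))
E
```

```text
22.05 [ 0.492 -0.212  0.24 ] 45.87800681591034 [-0.004 -0.021  0.24 ]
0.59 [ 0.492 -0.212  0.208] [ 0.786 -0.026 32.046]
-30 121 [-45.733 -22.716 -29.26  -24.077 -14.965 -18.686  40.745   9.59  -10.414]
-10 137 [-45.601 -24.297  -9.307 -16.18  -14.906   0.524  42.908   5.845   9.561]
10 175 [-46.035 -20.787  10.571 -11.502 -15.135  20.952  41.542   6.62   29.571]
30 165 [-46.055 -21.448  30.734  -8.537 -15.695  40.176  42.107  12.443  49.325]
50 162 [-45.647 -20.949  51.356  -6.594 -15.039  59.972  41.438  11.358  69.534]
70 152 [-44.557 -20.583  70.735  -8.325 -15.101  79.719  40.12   11.584  89.536]
90 29 [-42.763 -17.946  90.252   0.468 -13.188  92.197  38.68    3.329  95.093]
(array([-0.014,  0.027,  2.559]), array([-0.006, -0.017,  0.02 ]))
```

View pics/e.png

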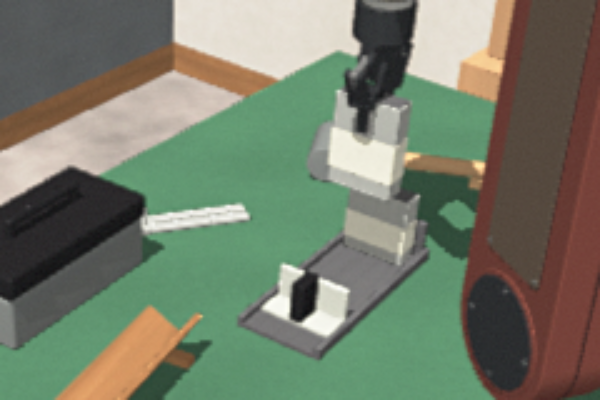

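The tall tin hangs upright above the tray at crop (365,150), with the short one behind it. I'll lower it.

Emit:
apply_moves --dp '[[0,0.01,0.2],[0.02,0.03,0.5],[0.02,0.03,0.8],[0.02,0.03,1.1],[0.02,0.03,1.4],[0.02,0.03,1.7],[0.02,0.03,1.95],[0.02,0.03,2.15],[0.02,0.03,2.3],[0.02,0.03,2.42],[0.02,0.03,2.5],[0.02,0.03,2.55],[0.02,0.03,2.55]]' --angular '[[0,0,0],[0,0,0],[0,0,0],[0,0,0],[0,0,0],[0,0,0],[0,0,0],[0,0,0],[0,0,0],[0,0,0],[0,0,0],[0,0,0],[0,0,0]]'

```text
t: 23.5
tcp_pos: [0.4932, -0.2133, 0.1133]
tool_rot: [[0.998, 0.06, 0.001], [0.06, -0.998, 0.0], [0.001, -0.0, -1.0]]
contact_force: [-0.6, -0.5, -2.4]
gripper_width: 0.0335
grasp_force: 46.0
```

Emit:
apply_moves --dp '[[0,0,0.02],[0,0,0.04],[0,0,0.06],[0,0,0.08],[0,0,0.1],[0,0,0.1]]' --angular '[[0,0,0],[0,0,0],[0,0,0],[0,0,0],[0,0,0],[0,0,0]]'

```text
t: 24.1
tcp_pos: [0.493, -0.2132, 0.1082]
tool_rot: [[0.998, 0.06, 0.001], [0.06, -0.998, 0.001], [0.001, -0.001, -1.0]]
contact_force: [-0.7, -0.3, -3.3]
gripper_width: 0.0336
grasp_force: 46.0
```

Emit:
apply_moves --dp '[[0,0,0.015],[0,0,0.03],[0,0,0.045],[0,0,0.06],[0,0,0.06]]' --angular '[[0,0,0],[0,0,0],[0,0,0],[0,0,0],[0,0,0]]'

```text
t: 24.6
tcp_pos: [0.4931, -0.2132, 0.1052]
tool_rot: [[0.998, 0.06, 0.001], [0.06, -0.998, 0.001], [0.001, -0.001, -1.0]]
contact_force: [0.1, -0.2, -2.8]
gripper_width: 0.0336
grasp_force: 46.0
```

Emit:
apply_moves --dp '[[0,0,0.015],[0,0,0.03],[0,0,0.045],[0,0,0.06],[0,0,0.06]]' --angular '[[0,0,0],[0,0,0],[0,0,0],[0,0,0],[0,0,0]]'

```text
t: 25.1
tcp_pos: [0.4934, -0.2133, 0.1029]
tool_rot: [[0.998, 0.06, 0.002], [0.06, -0.998, 0.0], [0.002, -0.0, -1.0]]
contact_force: [-0.5, 1.1, 1.8]
gripper_width: 0.033
grasp_force: 46.6
```

Emit:
apply_moves --dp '[[0,0,0],[0,0,0],[0,0,0],[0,0,0],[0,0,0],[0,0,0]]' --angular '[[0,0,0],[0,0,0],[0,0,0],[0,0,0],[0,0,0],[0,0,0]]' --grip 0.63

```text
t: 25.7
tcp_pos: [0.4931, -0.2133, 0.1023]
tool_rot: [[0.998, 0.06, 0.001], [0.06, -0.998, 0.0], [0.001, -0.0, -1.0]]
contact_force: [-1.0, -0.5, -0.3]
gripper_width: 0.0539
grasp_force: 0.0
```

Emit:
apply_moves --dp '[[0,0,-0.1],[0,0,-0.4],[0,0,-0.8],[0,0,-1.3],[0,0,-1.9],[0,0,-2.4],[0,0,-2.5],[0,0,-2.5]]' --angular '[[0,0,0],[0,0,0],[0,0,0],[0,0,0],[0,0,0],[0,0,0],[0,0,0],[0,0,0]]'

```text
t: 26.5
tcp_pos: [0.4937, -0.2138, 0.2293]
tool_rot: [[0.998, 0.06, 0.004], [0.06, -0.998, -0.001], [0.004, 0.002, -1.0]]
contact_force: [-0.8, 0.2, -0.8]
gripper_width: 0.0536
grasp_force: 0.0
```

```bash
python3 - <<'E'
from h import *
np.set_printoptions(precision=4,suppress=True)
s=state();print(s["t"],s["tcp_pos"],s["gripper_width"],s["q"])
for cam in ["side","top"]:
    im,d=get_image(cam)
    for th in ["short_mid","tall_mid","stop_grip"]:
        for x in pinpoint(cam,th)[:1]:
            m=toworld(cam,x["centre"]);print(cam,th,round(x["score"],2),m,"rack",RR.T@(m-RO))
    if cam=="side": save("f",cv2.resize(im[100:260,260:500],(600,400)))
for y in (.15,.19): print(y,rel(rk(-.002,y,.2),RD), rel(rk(-.002,y,.055),RD))
E
```

```text
26.5 [ 0.4937 -0.2138  0.2293] 0.0536058637877678 [-0.5558  0.0211  1.7749  0.0011  1.3413  0.9546]
side short_mid 0.72 [ 0.4998 -0.2875  0.0598] rack [-0.     -0.0977  0.0598]
side tall_mid 0.81 [ 0.4941 -0.2138  0.0695] rack [-0.0013 -0.0238  0.0695]
side stop_grip 0.72 [ 0.4871 -0.0831  0.052 ] rack [-0.0004  0.1071  0.052 ]
top short_mid 0.6 [ 0.7633 -0.1558  0.0011] rack [0.2708 0.018  0.0011]
top tall_mid 0.62 [ 0.4989 -0.2145  0.0699] rack [ 0.0034 -0.0247  0.0699]
top stop_grip 0.81 [ 0.4847 -0.0842  0.0489] rack [-0.003   0.1062  0.0489]
0.15 (array([ 0.016, -3.458,  0.533]), array([-0.016,  0.002,  0.001])) (array([ 0.016, -3.454,  3.433]), array([-0.016,  0.002,  0.001]))
0.19 (array([ 0.016, -4.258,  0.534]), array([-0.016,  0.002,  0.001])) (array([ 0.016, -4.254,  3.434]), array([-0.016,  0.002,  0.001]))
```

View pics/f.png

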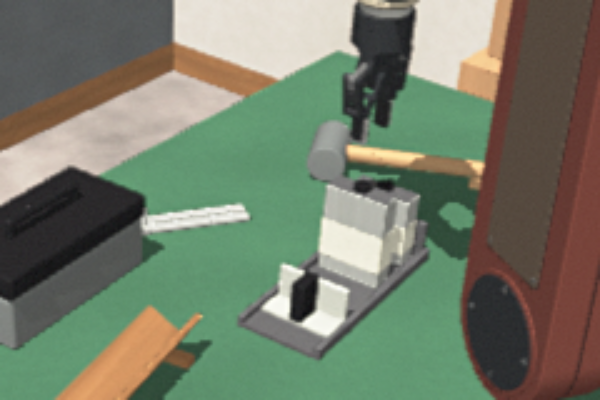

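Both tins stand upright in the tray, tall one at crop (357,235) and short one behind at (405,225). Next I shut the gripper and go down beyond the grip's outer end.

Emit:
apply_moves --dp '[[0,-0.6,0],[0,-1.4,0],[0,-2.2,0],[0,-3,0],[0.01,-3.6,0.3],[0.02,-3.76,0.9],[0.02,-3.76,1.6],[0.02,-3.76,2.3],[0.02,-3.76,2.9],[0.02,-3.76,3.3],[0.02,-3.76,3.48],[0.02,-3.76,3.48],[0.02,-3.76,3.48]]' --angular '[[0,0,0],[0,0,0],[0,0,0],[0,0,0],[0,0,0],[0,0,0],[0,0,0],[0,0,0],[0,0,0],[0,0,0],[0,0,0],[0,0,0],[0,0,0]]' --grip 0

```text
t: 28.2
tcp_pos: [0.4836, -0.0257, 0.0542]
tool_rot: [[0.998, 0.06, 0.002], [0.06, -0.998, 0.0], [0.002, -0.0, -1.0]]
contact_force: [0.4, 0.6, 0.9]
gripper_width: -0.0001
grasp_force: 0.0
```

Emit:
apply_moves --dp '[[0,0.06,0],[0,0.12,0],[0,0.18,0],[0,0.24,0],[0,0.32,0],[0,0.4,0],[0,0.48,0],[0,0.56,0],[0,0.64,0],[0,0.72,0],[0,0.8,0],[0,0.88,0],[0,0.96,0],[0,1.04,0],[0,1.12,0],[0,1.2,0],[0,1.28,0],[0,1.36,0],[0,1.36,0]]' --angular '[[0,0,0],[0,0,0],[0,0,0],[0,0,0],[0,0,0],[0,0,0],[0,0,0],[0,0,0],[0,0,0],[0,0,0],[0,0,0],[0,0,0],[0,0,0],[0,0,0],[0,0,0],[0,0,0],[0,0,0],[0,0,0],[0,0,0]]'

```text
t: 30.1
tcp_pos: [0.4869, -0.0941, 0.0534]
tool_rot: [[0.998, 0.06, 0.001], [0.06, -0.998, 0.0], [0.001, 0.0, -1.0]]
contact_force: [-0.9, -0.8, 0.1]
gripper_width: 0.0001
grasp_force: 0.0
```

```bash
python3 - <<'E'
from h import *
np.set_printoptions(precision=4,suppress=True)
s=state();print(s["t"],s["tcp_pos"],s["gripper_width"],s["contact_force"],RR.T@(s["tcp_pos"]-RO))
im,d=get_image("side")
for th in ["short_mid","tall_mid","stop_grip"]:
    for x in pinpoint("side",th)[:1]:
        m=toworld("side",x["centre"]);print(th,round(x["score"],2),"rack",RR.T@(m-RO))
save("g",cv2.resize(im[100:260,260:500],(600,400)))
E
```

```text
30.1 [ 0.4869 -0.0941  0.0534] 0.0001077446516833121 [-0.9239 -0.8453  0.1473] [-0.0013  0.0962  0.0534]
short_mid 0.79 rack [ 0.0016 -0.0946  0.058 ]
tall_mid 0.97 rack [ 0.0003 -0.0272  0.0711]
stop_grip 0.58 rack [0.0031 0.0601 0.0517]
```

View pics/g.png

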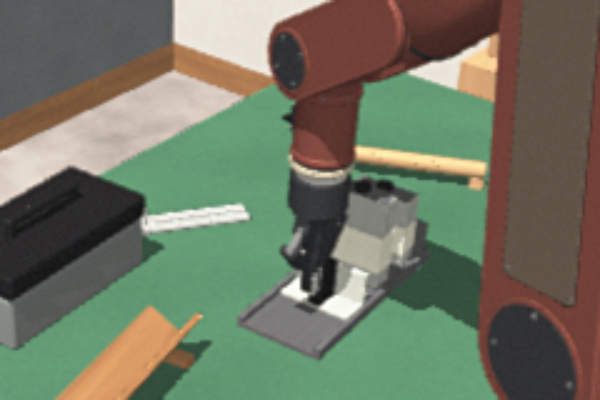

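The gripper is pushing the stop from its outer end, at crop (315,290), and both tins still stand. I'll carry on slowly.

Emit:
apply_moves --dp '[[0,0.06,0],[0,0.12,0],[0,0.18,0],[0,0.24,0],[0,0.3,0],[0,0.36,0],[0,0.42,0],[0,0.48,0],[0,0.54,0],[0,0.6,0],[0,0.65,0],[0,0.7,0],[0,0.74,0],[0,0.78,0],[0,0.82,0],[0,0.86,0],[0,0.9,0],[0,0.94,0],[0,0.98,0],[0,1.02,0]]' --angular '[[0,0,0],[0,0,0],[0,0,0],[0,0,0],[0,0,0],[0,0,0],[0,0,0],[0,0,0],[0,0,0],[0,0,0],[0,0,0],[0,0,0],[0,0,0],[0,0,0],[0,0,0],[0,0,0],[0,0,0],[0,0,0],[0,0,0],[0,0,0]]'

```text
t: 32.3
tcp_pos: [0.4901, -0.1443, 0.0534]
tool_rot: [[0.998, 0.06, 0.001], [0.06, -0.998, 0.001], [0.001, -0.001, -1.0]]
contact_force: [-0.6, 4.7, -1.2]
gripper_width: -0.0001
grasp_force: 2.1
```

Emit:
apply_moves --dp '[[0,0.04,0],[0,0.08,0],[0,0.12,0],[0,0.16,0],[0,0.2,0],[0,0.24,0],[0,0.28,0],[0,0.32,0],[0,0.36,0],[0,0.39,0],[0,0.42,0],[0,0.45,0],[0,0.48,0],[0,0.5,0],[0,0.5,0]]' --angular '[[0,0,0],[0,0,0],[0,0,0],[0,0,0],[0,0,0],[0,0,0],[0,0,0],[0,0,0],[0,0,0],[0,0,0],[0,0,0],[0,0,0],[0,0,0],[0,0,0],[0,0,0]]'

```text
t: 33.8
tcp_pos: [0.4916, -0.1695, 0.0534]
tool_rot: [[0.998, 0.06, 0.001], [0.06, -0.998, 0.0], [0.001, -0.0, -1.0]]
contact_force: [-0.3, 1.7, -1.5]
gripper_width: 0.0
grasp_force: 1.3
```

```bash
python3 - <<'E'
from h import *
np.set_printoptions(precision=4,suppress=True)
s=state();print(s["t"],s["tcp_pos"],s["contact_force"],RR.T@(s["tcp_pos"]-RO))
im,d=get_image("side")
for th in ["short_mid","tall_mid","stop_grip"]:
    for x in pinpoint("side",th)[:1]:
        m=toworld("side",x["centre"]);print(th,round(x["score"],2),"rack",RR.T@(m-RO))
save("h",cv2.resize(im[100:260,260:500],(600,400)))
E
```

```text
33.8 [ 0.4916 -0.1695  0.0534] [-0.2942  1.6753 -1.5298] [-0.0011  0.0206  0.0534]
short_mid 0.68 rack [ 0.0027 -0.0966  0.0578]
tall_mid 0.58 rack [ 0.0017 -0.0621  0.0713]
stop_grip 0.67 rack [ 0.0018 -0.0149  0.0524]
```

View pics/h.png

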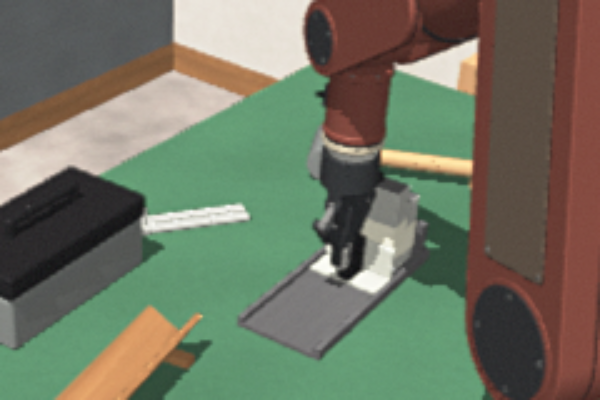

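The row is closed up and both tins are upright at crop (390,220). About 8–10 mm is left to the wall, so I'll push in small steps and watch the force.

Emit:
apply_moves --dp '[[0,0.02,0],[0,0.04,0],[0,0.06,0],[0,0.08,0],[0,0.1,0],[0,0.12,0],[0,0.13,0],[0,0.14,0],[0,0.14,0]]' --angular '[[0,0,0],[0,0,0],[0,0,0],[0,0,0],[0,0,0],[0,0,0],[0,0,0],[0,0,0],[0,0,0]]'

```text
t: 34.9
tcp_pos: [0.492, -0.1754, 0.0534]
tool_rot: [[0.998, 0.06, 0.001], [0.06, -0.998, 0.002], [0.001, -0.002, -1.0]]
contact_force: [0.7, 6.4, 0.9]
gripper_width: -0.0001
grasp_force: 3.3
```

Emit:
apply_moves --dp '[[0,0.01,0],[0,0.02,0],[0,0.03,0],[0,0.03,0]]' --angular '[[0,0,0],[0,0,0],[0,0,0],[0,0,0]]'

```text
t: 35.3
tcp_pos: [0.4921, -0.1769, 0.0534]
tool_rot: [[0.998, 0.06, 0.001], [0.06, -0.998, 0.002], [0.001, -0.002, -1.0]]
contact_force: [0.2, 5.9, 0.9]
gripper_width: 0.0001
grasp_force: 3.3
```

Still sliding at about 6 N.

Emit:
apply_moves --dp '[[0,0.01,0],[0,0.02,0],[0,0.03,0],[0,0.03,0]]' --angular '[[0,0,0],[0,0,0],[0,0,0],[0,0,0]]'

```text
t: 35.7
tcp_pos: [0.4922, -0.1784, 0.0534]
tool_rot: [[0.998, 0.06, 0.001], [0.06, -0.998, 0.002], [0.001, -0.002, -1.0]]
contact_force: [0.7, 7.6, 0.5]
gripper_width: 0.0
grasp_force: 3.3
```

Emit:
apply_moves --dp '[[0,0.01,0],[0,0.02,0],[0,0.03,0],[0,0.03,0]]' --angular '[[0,0,0],[0,0,0],[0,0,0],[0,0,0]]'

```text
t: 36.1
tcp_pos: [0.4923, -0.1799, 0.0534]
tool_rot: [[0.998, 0.06, 0.001], [0.06, -0.998, 0.002], [0.001, -0.002, -1.0]]
contact_force: [-0.5, 5.6, 0.3]
gripper_width: 0.0
grasp_force: 3.3
```

Emit:
apply_moves --dp '[[0,0.01,0],[0,0.02,0],[0,0.03,0],[0,0.03,0]]' --angular '[[0,0,0],[0,0,0],[0,0,0],[0,0,0]]'

```text
t: 36.5
tcp_pos: [0.4923, -0.1808, 0.0534]
tool_rot: [[0.998, 0.06, 0.001], [0.06, -0.998, 0.003], [0.001, -0.003, -1.0]]
contact_force: [0.4, 9.0, 2.3]
gripper_width: -0.0007
grasp_force: 4.0
```

```bash
python3 - <<'E'
from h import *
np.set_printoptions(precision=4,suppress=True)
s=state();print(s["t"],s["contact_force"],RR.T@(s["tcp_pos"]-RO))
for cam in ["side","top"]:
  im,d=get_image(cam)
  for th in ["short_mid","tall_mid","stop_grip","rack"]:
    for x in pinpoint(cam,th)[:1]:
        m=toworld(cam,x["centre"]);print(cam,th,round(x["score"],2),"rack",RR.T@(m-RO))
E
```

```text
36.5 [0.3907 9.0123 2.3387] [-0.0012  0.0092  0.0534]
side short_mid 0.46 rack [ 0.0038 -0.1055  0.06  ]
side stop_grip 0.8 rack [ 0.0015 -0.026   0.0521]
side rack 0.81 rack [-0.0024 -0.0007 -0.0039]
top stop_grip 0.6 rack [-0.0034 -0.0313  0.0492]
top rack 0.58 rack [ 0.0003 -0.0016 -0.0043]
```

Emit:
apply_moves --dp '[[0,0.01,0],[0,0.02,0],[0,0.03,0],[0,0.03,0]]' --angular '[[0,0,0],[0,0,0],[0,0,0],[0,0,0]]'

```text
t: 37.4
tcp_pos: [0.4923, -0.1808, 0.0535]
tool_rot: [[0.998, 0.061, 0.0], [0.061, -0.998, 0.005], [0.0, -0.005, -1.0]]
contact_force: [-0.4, 18.5, 4.5]
gripper_width: 0.0003
grasp_force: 2.6
```

The stop has stalled at 18 N with no further travel, so the row is snug. I'll back off and lift clear.

Emit:
apply_moves --dp '[[0,-0.05,0],[0,-0.1,0],[0,-0.2,0],[0,-0.4,0],[0,-0.7,0],[0,-1,-0.2],[0,-1.2,-0.8],[0,-1.2,-1.6],[0,-1.2,-2.4],[0,-1.2,-3.2],[0,-1.2,-3.6],[0,-1.6,-3.6],[0,-2.4,-3.6],[0,-3.2,-3.6],[0,-4,-3.6],[0,-4.8,-3.6],[0,-5.6,-3.6],[0,-6,-3.6],[0,-6,-3.6],[0,-6,-3.6]]' --angular '[[0,0,0],[0,0,0],[0,0,0],[0,0,0],[0,0,0],[0,0,0],[0,0,0],[0,0,0],[0,0,0],[0,0,0],[0,0,0],[0,0,0],[0,0,0],[0,0,0],[0,0,0],[0,0,0],[0,0,0],[0,0,0],[0,0,0],[0,0,0]]'

```text
t: 39.4
tcp_pos: [0.4737, 0.1163, 0.2339]
tool_rot: [[0.998, 0.062, 0.002], [0.062, -0.998, -0.0], [0.002, 0.0, -1.0]]
contact_force: [-0.8, -0.3, 0.3]
gripper_width: 0.0
grasp_force: 0.0
```

```bash
python3 - <<'E'
from h import *
np.set_printoptions(precision=4,suppress=True)
s=state();print(s["t"],s["contact_force"],s["tcp_pos"])
ims=[]
for cam in ["side","top"]:
  im,d=get_image(cam)
  for th in ["short_mid","tall_mid","stop_grip","rack"]:
    for x in pinpoint(cam,th)[:1]:
        m=toworld(cam,x["centre"]);print(cam,th,round(x["score"],2),"rack",RR.T@(m-RO))
  ims.append(cv2.resize(im[150:270,300:480] if cam=="side" else im[190:310,300:480],(450,300)))
save("i",np.vstack(ims))
E
```

```text
39.4 [-0.7707 -0.3007  0.3462] [0.4737 0.1163 0.2339]
side short_mid 0.61 rack [ 0.0025 -0.1046  0.0583]
side tall_mid 0.6 rack [-0.0004 -0.0704  0.0733]
side stop_grip 0.89 rack [ 0.001  -0.0268  0.0502]
side rack 0.7 rack [-0.0011 -0.0025 -0.0025]
top tall_mid 0.78 rack [ 0.0027 -0.0691  0.069 ]
top stop_grip 0.72 rack [-0.0031 -0.0292  0.0498]
top rack 0.79 rack [ 0.0012 -0.0019 -0.0029]
```

View pics/i.png

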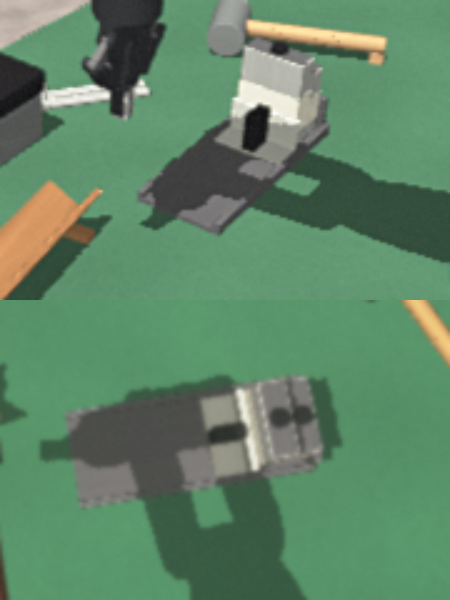

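The tins stand side by side against the wall, caps at top crop (280,415) and (302,413), with the stop plate against the tall one. The grip reads about -24 mm in the rack frame, which is the expected snug value.

```bash
python3 -c "
from bench import *
print(close_job())"
```

```text
the job is handed in; nothing more can be done
None
```

Job handed in at about 39 s; the verdict was not shown. In the last pictures both tins stand upright against the wall, short then tall, with the stop snug against them and released. I touched none of the bystanders.

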